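# Pry open the V-cradle and hold a gearbox shaft down in it

### The arm

A 6-joint arm with a two-finger parallel gripper is mounted at the origin on the work surface. World frame = base frame: x ahead of the robot, y to its left, z up, the work surface at z = 0. Lengths are in m, angles in rad, forces in N, time in s.
With the tool pointing down it reaches from about 0.275 to 0.875 m from the base axis. Payload 12.5 kg.
Tool frame: the origin (TCP) lies midway between the tips of the shut fingers; the grasp point (between the pads) lies 19 mm behind it; z points along the fingers, y is the line along which they close (so a half turn about z gives the same grasp; the last joint's range is limited). The gripper opens to 85 mm and grips with 20 to 120 N. Pads are 22 mm wide; open, the fingers measure 114 mm over their backs; the gripper's body (76 mm by 85 mm) begins 54 mm behind the grasp point. The pads swing forward as they close: fully open they stand 13 mm farther back than shut.
Start: joints at [-0.085, 0.351, 1.652, -0, 1.139, -0.085], TCP at [0.55, 0, 0.194] pointing down, gripper open.
Joint ranges: [-2.75, 2.75], [-0.79, 2.1], [0.01, 2.65], [-1.57, 4.71], [0.07, 3.14], [-2.87, 2.87]. Speed limits (rad/s): [2.22, 2.22, 2.79, 3.14, 3.14, 3.14].

### API

Orientations are given as a unit quaternion [x, y, z, w].
In Python, from station import env gives the robot as it stands. The module is installed in compiled form; this text tells all that it offers. Calls block until the motion is done:
- env.reach(position, orientation): joint-space move of the TCP to a pose.
- env.move_l(position, ori=None, rate=0.15, until_force=None): straight line of the TCP; ori=None keeps the orientation; rate is the mean speed in m/s. With until_force (N) it stops when the force on the tool has changed by that much, and returns True; else False.
- env.movej(angles): joint-space move.
- env.let_go() and env.close_gripper(strength=None): open the fingers fully, or close them until they stop; strength is the grip in N (None keeps the last).
- env.wait(seconds).
- env.inverse_kinematics(position, orientation): joint angles nearest the present ones, or None.
- env.observe(): the state.
- env.grab_frame(name): name is "scene" or "side" or "wrist"; returns (picture, depth): 420x560x3 uint8, red, green, blue; 420x560 float32, m along the optical axis (not along the pixel's ray), 0 where there is no reading.
- env.camera_params(name): a dict with "fx", "fy", "cx", "cy" (pixels), "D" ([k1, k2, p1, p2, k3] as OpenCV has them; the pictures are not rectified), "R" (3x3) and "t" (3): a world point X has camera coordinates R X + t. Camera axes: x right, y down, z forward; pixel columns grow to the right and rows downward; lengths in m; the calibration is good to about 2 mm. A picture is of the moment at which its call begins: read the wrist's pose just before it. camera_params takes no time and is no camera call; for the wrist camera it gives the pose at the moment of the call.
A pose or a line that the arm cannot do raises env.IKError and nothing moves.
- env.sign_off(): hands the job in; it is judged then, once.
The state is a dict: "clock": time; "q": joint angles; "qvel": joint speeds; "effort": joint torques, N m; "ee_pos": TCP position; "tool_rot": TCP orientation; "ft_force": force on the tool from outside, world axes, zero at the start; "wrist_torque": the same for the moment, N m; "width": finger opening in m; "grip_force": force on a finger pad.
Only numpy, scipy, OpenCV 4.12 (cv2) and the standard library are available. Lean on these libraries where they do the work, as an engineer would, in place of code of your own. Each camera call takes 0.05 s, during which the arm holds its last target. There are 200 camera calls.

### The job

Use the flat blade of the pry tool under the projecting lip to lever the sheet-metal cover of the V-cradle up and over until it leans back past upright (keep the gripper itself off the cover, its edge is sharp), then lay the tool back down on the bench. Take the short steel shaft from its wooden rest, lay it lengthwise in the V, centred, and push it down firmly (about 15 N, without ramming) so that it bears on both sloping faces; the program finishes while the gripper is still holding the shaft pressed there. Leave the pulley, ramp plate, nuts and pliers where they are.

Things in the scene. Friction and masses are not known exactly. Their poses are not given: they have to be found in the camera images.
- fixture: V-cradle, grey open-topped metal box bolted to the bench, 110 mm long (x), 108 mm wide (y), walls 4 mm thick, top 52 mm above the bench, floor plate 8 mm. Origin: centre of its underside; x runs along the V from the lip side (-x, towards the robot, yaw within 0.25 rad) to the hinge side (+x). Two V-shaped supports stand inside; between them is a 40 mm gap for fingers.
- seat (a point): where the shaft's centre lies when it is seated: 38 mm above the bench over the fixture's centre; axes as the fixture's (x along the V, z up). The 90 degree V has its lowest line 17 mm below this point.
- left_face: the sloping V face (45 degrees) on the fixture's +y side, on both steel supports (x = -36 to -20 and +20 to +36 mm, 47 mm wide, 37 mm high); origin and axes as fixture. Friction with the shaft is about 0.6: a shaft gripped 1 mm off-centre bears on one face until shifted sideways.
- right_face: the same on the fixture's -y side; origin and axes as fixture.
- cover (a joint): angle in rad of the cover, an aluminium sheet 128 mm long, 108 mm wide, 4 mm thick: 0 lies closed on the box, underside 54 mm above the bench, its lip projecting 18 mm beyond the box's -x wall with nothing below it; grows as the lip rises; 1.57 upright, 2.1 leaning back on its stop. Stiff hinge (0.11 N m): it stays at any angle; lifting at the lip takes about 2 N.
- cover_hinge (a point): point on the hinge axis, middle of the width, at fixture x = +55 mm, 54 mm above the bench; the axis is the fixture's y.
- cover_lip (a point): middle of the lip's free edge, on the underside of the cover, 128 mm from the hinge.
- pry_tool: pry tool lying flat, 90 g: black square rubber handle 20 x 20 mm (x = -70 to +15 mm), then a flat steel blade 12 mm wide, 4 mm thick, to x = 115 mm. Origin on the bench below the place to grip it, near its centre of mass; x along the blade (away from the robot, yaw within 0.3 rad), z up; the blade's mid-plane is 10 mm above the origin.
- blade_tip (a point): middle of the blade's end, 115 mm ahead of the tool's origin and 10 mm above its underside.
- rest: narrow wooden rest fixed on the bench, 60 mm long (x), 20 mm wide, 13 mm high, narrower than the shaft it carries, so fingers pass down on both sides. Origin: centre of its underside.
- shaft: plain steel shaft, 24 mm diameter, 80 mm long, about 0.28 kg; origin at its centre, x along its axis. It starts lying on the rest, lengthwise with it, axis 22.7 mm above the bench.
- ramp_plate: round aluminium variator ramp plate lying flat, 108 mm diameter, 15 mm high; origin: centre of its underside. Bystander.
- pulley: aluminium drive pulley lying flat, 110 mm diameter, 47 mm high; origin: centre of its underside. Bystander.
- nut_a: yellow zinc-plated flanged axle nut, 34 mm over the flange, 16 mm high; origin: centre of its underside. Bystander beyond the work.
- nut_b: the same, nearer the robot. Bystander.
- pliers: red-handled circlip pliers lying flat, 170 mm long, 75 mm wide, 16 mm high; origin near the pivot, handles to -x. Bystander.
Not all that is in view belongs to the job. Several things look just like the pry_tool: the one meant starts farthest to the robot's right.

How it is judged:
On the way, in this order (a step that is already met when the one before it is completed fails the run):
1. the blade is lifting the cover (value of joint cover above 0.3 rad and contact force between pry_tool and cover above 0.3 N), for 0.05 s.
2. the cover stands open past upright (value of joint cover above 1.6 rad), for 0.2 s.
3. the tool lies on the bench, let go (height (world z) of pry_tool below 0.012 m and contact force between the fingers and pry_tool below 0.1 N), for 0.2 s.
4. the shaft is lifted off its rest (height (world z) of shaft above 0.06 m), for 0.05 s.
At the end, for the whole second after the job is handed in: Cover above 1.4 rad; shaft within 8 mm of the seat along the V, 2.5 mm sideways, -3 to +2 mm in height, 0.06 rad of the V axis, at rest, pressing over 3 N on each face (its weight gives about 2), gripper bearing on it over 3 N; tool lying on the bench, let go, off the fixture (all of step 3 and value of joint cover above 1.4 rad and x of shaft in the frame of seat between -0.008 and 0.008 m and y of shaft in the frame of seat between -0.0025 and 0.0025 m and z of shaft in the frame of seat between -0.003 and 0.002 m and angle between the x axis of shaft and the x axis of seat, either way round below 0.06 rad and contact force between each of left_face, right_face, the fingers and shaft above 3 N and linear speed of shaft below 0.01 m/s and contact force between pry_tool and fixture below 0.1 N); the arm keeps its last pose, push and grip.
It fails at once if the gripper or arm pushes on the cover (over 1 N) (contact force between any of the fingers, the arm and cover above 1 N).
It fails at once if the shaft is rammed into the V (over 60 N on a face) (contact force between any of left_face, right_face and shaft above 60 N).
It fails at once if a bystander is moved more than 30 mm (distance of any of ramp_plate, pulley, nut_a, nut_b, pliers from where it was at the start of the episode above 0.03 m).
It also fails if it takes over 67 s, if anything falls off the work surface, if the arm or the gripper's body presses on something with over 40 N, if the wrist force passes 120 N, or if a joint passes its speed limit or range.

## Working session

There is one attempt and no reset: what is moved stays moved. The work goes in short steps, each a Python script; the robot and the scene stay as the last script left them, time stands still between calls to the robot, and variables do not carry over. Pictures are saved under pics/ and viewed, at most 10 in all, crops included, and the job is handed in when it is done.

```bash
mkdir -p pics; cat > h.py <<'E'
import numpy as np, cv2
from station import env
from scipy.spatial.transform import Rotation as Rt
def cloud(name):
    p=env.camera_params(name); im,d=env.grab_frame(name)
    K=np.array([[p['fx'],0,p['cx']],[0,p['fy'],p['cy']],[0,0,1]]); R=np.array(p['R']);t=np.array(p['t'])
    v,u=np.mgrid[:420,:560]
    n=cv2.undistortPoints(np.stack([u,v],-1).reshape(-1,1,2).astype(np.float64),K,np.array(p['D'])).reshape(420,560,2)
    P=np.dstack([n,np.ones((420,560))])*d[...,None]
    W=(P-t)@R
    W[d==0]=np.nan
    return im,W
E
python3 - <<'E'
from h import *
for n in ('scene','side'):
    im,W=cloud(n); np.savez(f'{n}.npz',im=im,W=W); cv2.imwrite(f'pics/{n}.png',cv2.resize(im[...,::-1],(800,600)))
    p=env.camera_params(n); print(n,-np.array(p['R']).T@p['t'],p['fx'])
print(env.observe())
E
```

```text
scene [ 1.35555818 -0.36954737  0.7903733 ] 466.8578762843576
side [0.3869663  0.89327323 0.69869207] 418.3067545198484
{'clock': 0.1, 'q': array([-8.45835585e-02,  3.51155839e-01,  1.65237468e+00,  1.09984058e-05,
        1.13911439e+00, -8.46116550e-02]), 'qvel': array([-0.00202943, -0.00164333, -0.0021182 ,  0.0005622 ,  0.00245232,
       -0.00156559]), 'effort': array([ 7.48983075e-04, -5.06837368e+01, -2.91875267e+01, -4.43532826e-05,
        2.64409253e-03,  5.99887670e-06]), 'ee_pos': array([5.49652466e-01, 6.71168109e-05, 1.93221259e-01]), 'tool_rot': array([ 7.07098378e-01,  7.07114988e-01, -3.35446649e-04, -4.05353764e-04]), 'ft_force': array([-0.54894563, -0.02623627, -0.49057234]), 'wrist_torque': array([-0.01430426, -0.02063448,  0.01965996]), 'grip_force': 0.0, 'width': 0.08511923184882787}
```

View pics/scene.png

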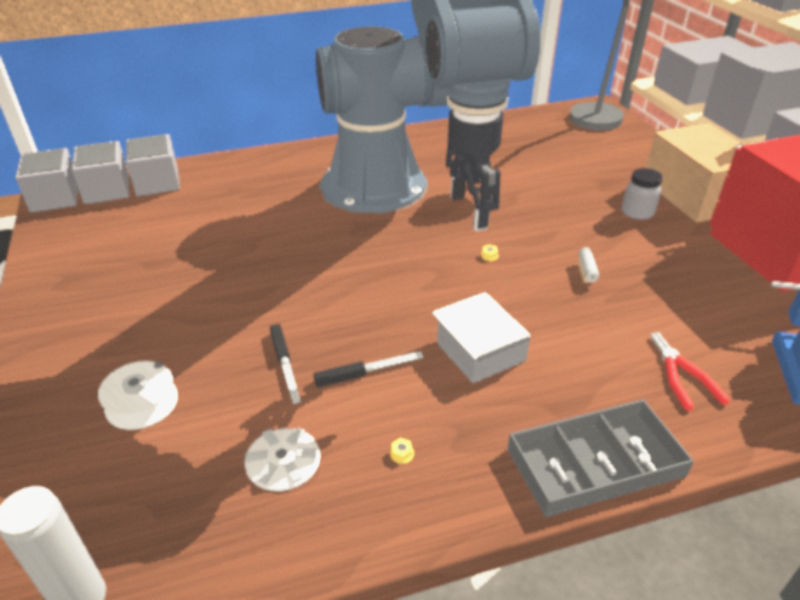

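View pics/side.png

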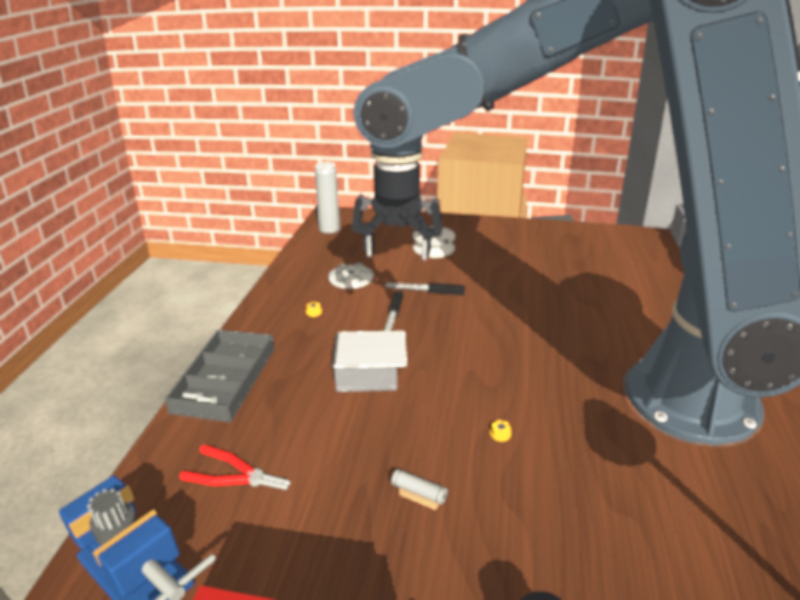

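The scene picture shows two pry tools. A is at (285,362) with its handle towards the robot, and B is at (368,370) lying across. A is farthest to the robot's right (image left, -y) and its blade points away from the robot, so A fits. The cradle is at (482,335), the shaft at (588,265), nut_b at (490,253), the pliers at (685,375) and the pulley at (138,393). I'll confirm A in a crop and measure.

```bash
python3 - <<'E'
from h import *
S=np.load('scene.npz'); im,W=S['im'],S['W']
c=im[210:350,60:400]; cv2.imwrite('pics/crop1.png',cv2.resize(c[...,::-1],None,fx=2.35,fy=2.35,interpolation=cv2.INTER_CUBIC))
V=np.load('side.npz')['W']
def an(n,W,b,zlo,zhi):
    u0,v0,u1,v1=[int(x*.7) for x in b]
    P=W[v0:v1,u0:u1].reshape(-1,3); P=P[(P[:,2]>zlo)&(P[:,2]<zhi)]
    if len(P)<5: print(n,len(P)); return
    r=cv2.minAreaRect((P[:,:2]*1000).astype(np.float32))
    m=P[:,:2].mean(0); _,_,vt=np.linalg.svd(P[:,:2]-m,full_matrices=False)
    print(n,len(P),'rect',np.round(r[0],1),np.round(r[1],1),round(r[2],1),'z',np.round(np.percentile(P[:,2],[5,50,95]),4),'mean',m.round(4),'yaw',np.arctan(vt[0,1]/vt[0,0]).round(3))
an('toolA',W,(262,315,305,410),.005,.04)
an('handleA',W,(262,315,305,410),.015,.04)
an('toolB',W,(310,345,428,390),.005,.04)
an('handleB',W,(310,345,428,390),.015,.04)
an('cover',W,(425,290,535,385),.05,.07)
an('shaft',W,(570,240,605,290),.02,.05)
an('nutb',W,(478,240,502,268),.006,.05)
an('nuta',W,(385,430,418,470),.006,.05)
an('ramp',W,(235,420,330,495),.006,.05)
an('pulley',W,(90,350,190,435),.02,.06)
an('pliers',W,(645,325,735,415),.006,.05)
print('table',np.nanmedian(W[int(.7*500):int(.7*520),int(.7*300):int(.7*340),2]))
an('s cover',V,(325,325,415,375),.045,.07)
an('s shaft',V,(385,462,450,510),.02,.05)
an('s toolA',V,(385,278,470,298),.005,.04)
an('s handA',V,(385,278,470,298),.015,.04)
E
```

```text
toolA 388 rect [ 542.4 -310.3] [185.2  20.1] 1.3 z [0.0086 0.0158 0.0207] mean [ 0.5379 -0.311 ] yaw 0.019
handleA 200 rect [ 498.8 -311.2] [98.  19.9] 1.2 z [0.016  0.0189 0.0212] mean [ 0.4977 -0.3113] yaw 0.014
toolB 545 rect [ 596.  -180.1] [ 23.9 184.5] 2.0 z [0.007  0.0137 0.0206] mean [ 0.599  -0.1982] yaw -1.527
handleB 244 rect [ 597.6 -224.9] [23.9 94.8] 2.0 z [0.0155 0.0185 0.0211] mean [ 0.5983 -0.2293] yaw -1.551
cover 1771 rect [601.4  12.5] [136. 111.] 11.8 z [0.054  0.0568 0.0591] mean [0.6064 0.0108] yaw 0.189
shaft 191 rect [467.5 293.9] [23.2 85.6] 72.2 z [0.0233 0.0323 0.0365] mean [0.4726 0.2905] yaw -0.308
nutb 71 rect [353.5 141.5] [26.  32.8] 68.5 z [0.0066 0.013  0.0172] mean [0.3565 0.1402] yaw 0.16
nuta 155 rect [ 772.4 -180.9] [26.7 31.9] 80.2 z [0.0076 0.015  0.0174] mean [ 0.7746 -0.1818] yaw -0.322
ramp 1580 rect [ 731.3 -349.3] [103.3 105.7] 1.7 z [0.0068 0.012  0.0167] mean [ 0.7351 -0.3501] yaw 0.712
pulley 1473 rect [ 550.8 -543.1] [110.9 109.2] 0.9 z [0.035  0.0377 0.0466] mean [ 0.554  -0.5436] yaw 0.628
pliers 676 rect [752.7 256. ] [169.9 148.5] 1.7 z [0.0068 0.0114 0.0257] mean [0.7681 0.2925] yaw -0.481
table -0.0004187245229007853
s cover 1356 rect [602.6  15.2] [129.8 113.1] 10.9 z [0.0507 0.0596 0.0617] mean [0.6017 0.0239] yaw 0.326
s shaft 412 rect [468.9 299.9] [23.6 79.4] 70.8 z [0.0225 0.0321 0.0361] mean [0.4676 0.3033] yaw -0.325
s toolA 314 rect [ 551.9 -317.6] [178.4 115.6] 22.0 z [0.006  0.0156 0.0236] mean [ 0.5337 -0.2995] yaw 0.118
s handA 174 rect [ 539.  -300.3] [168.2  77.2] 20.8 z [0.0152 0.0207 0.0242] mean [ 0.5275 -0.296 ] yaw 0.282
```

View pics/crop1.png

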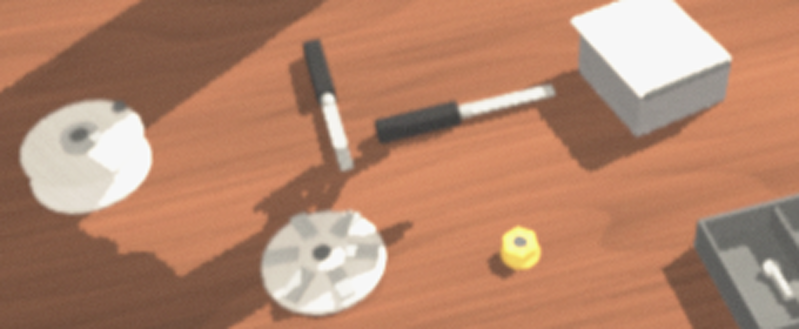

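A is confirmed: black handle near the robot, blade ahead, 185 mm long and alone on the far right. From the cloud, its origin is about (0.520,-0.311) with yaw 0.015. Next I'll take a wrist view from here, then move above the tool.

```bash
cat >> h.py <<'E'
def ori(yaw,flip=False): 
    return (Rt.from_euler('z',yaw)*Rt.from_quat([0,1,0,0] if flip else [1,0,0,0])).as_quat()
def an(n,W,box,zlo,zhi):
    P=W.reshape(-1,3); P=P[(P[:,2]>zlo)&(P[:,2]<zhi)&(P[:,0]>box[0])&(P[:,0]<box[1])&(P[:,1]>box[2])&(P[:,1]<box[3])]
    if len(P)<5: print(n,len(P)); return
    r=cv2.minAreaRect((P[:,:2]*1000).astype(np.float32))
    m=P[:,:2].mean(0); _,_,vt=np.linalg.svd(P[:,:2]-m,full_matrices=False)
    print(n,len(P),'rect',np.round(r[0],1),np.round(r[1],1),round(r[2],1),'z',np.round(np.percentile(P[:,2],[5,50,95]),4),'mean',m.round(4),'yaw',np.arctan(vt[0,1]/vt[0,0]).round(3),'lo',P.min(0).round(4),'hi',P.max(0).round(4))
def st():
    s=env.observe(); print('t',round(s['clock'],2),'p',s['ee_pos'].round(4),'f',s['ft_force'].round(2),'w',round(s['width'],4),'g',round(s['grip_force'],1)); return s
E
python3 - <<'E'
from h import *
im,W=cloud('wrist'); cv2.imwrite('pics/w0.png',im[...,::-1])
an('cover',W,(.5,.75,-.1,.13),.045,.075)
for f in (0,1):
    q=env.inverse_kinematics([.50,-.311,.16],ori(.015,f)); print(f,None if q is None else np.round(q,2))
f=abs(env.inverse_kinematics([.50,-.311,.16],ori(.015,0))[5])>abs(env.inverse_kinematics([.50,-.311,.16],ori(.015,1))[5])
env.reach([.50,-.311,.16],ori(.015,f)); print(f)
im,W=cloud('wrist'); cv2.imwrite('pics/w1.png',im[...,::-1]); st()
an('tool',W,(.4,.7,-.37,-.27),.006,.03)
an('handle',W,(.4,.7,-.37,-.27),.015,.03)
E
```

```text
cover 13718 rect [602.4  14.4] [131.7 108.8] 11.2 z [0.0575 0.0588 0.06  ] mean [0.6019 0.0171] yaw 0.186 lo [ 0.5278 -0.0511  0.0452] hi [0.6761 0.0792 0.0621]
0 [-0.64  0.46  1.58 -0.    1.1   0.92]
1 [-0.64  0.46  1.58 -0.    1.1  -2.22]
False
t 1.41 p [ 0.5005 -0.3101  0.1601] f [ 0.65 -0.02  0.4 ] w 0.0853 g 0.0
tool 2905 rect [ 569.8 -302.4] [ 75.9 232.5] 80.0 z [0.0118 0.0185 0.0215] mean [ 0.5404 -0.3093] yaw 0.014 lo [ 0.4511 -0.36    0.006 ] hi [ 0.6779 -0.27    0.0232]
handle 1626 rect [ 532.4 -297.5] [164.5  43.7] 5.3 z [0.017  0.0204 0.0217] mean [ 0.5002 -0.3095] yaw 0.114 lo [ 0.4511 -0.3205  0.015 ] hi [ 0.6163 -0.27    0.0232]
```

View pics/w1.png

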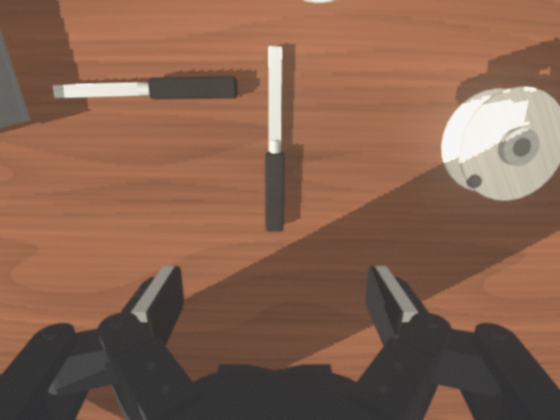

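Wrist view: tool A's tip is at (275,46) and its handle end at (275,230). Tool B is at (60-235,90) and clear of the fingers. The cover measures 132x109 mm with yaw 0.195, so the fixture origin is about (0.611,0.016). Now I'll grip the tool.

```bash
cat >> h.py <<'E'
YF=.195; FO=np.array([.6112,.0161,0]); RF=Rt.from_euler('z',YF)
def fx(x,y,z): return FO+RF.apply([x,y,z])
E
python3 - <<'E'
from h import *
env.reach([.521,-.3095,.07],ori(.014))
env.move_l([.521,-.3095,.003],rate=.08)
st(); env.close_gripper(100); st()
env.move_l([.521,-.3095,.12],rate=.2); st()
env.reach(fx(-.115-.061-.05,0,.12),ori(YF)); 
env.move_l(fx(-.115-.061-.05,0,.037),rate=.15); s=st(); print(env.observe()['q'].round(2))
im,W=cloud('wrist'); cv2.imwrite('pics/w2.png',im[...,::-1])
im2,W2=cloud('side'); cv2.imwrite('pics/s2.png',cv2.resize(im2[180:310,200:340,::-1],None,fx=4.2,fy=4.2,interpolation=cv2.INTER_CUBIC))
# tip in fixture frame via wrist cloud
F=RF.inv().apply(W.reshape(-1,3)-FO)
m=(abs(F[:,1])<.012)&(F[:,2]>.03)&(F[:,2]<.052)&(F[:,0]>-.2)&(F[:,0]<-.08)
G=F[m]; print(len(G)); 
for a in np.arange(-.2,-.08,.01):
    k=G[(G[:,0]>=a)&(G[:,0]<a+.01)]
    if len(k): print(round(a,3),len(k),np.median(k,0).round(4),k[:,1].min().round(4),k[:,1].max().round(4),k[:,0].max().round(4))
c=F[(F[:,2]>.052)&(F[:,2]<.07)&(abs(F[:,1])<.04)]; print('lip x',np.percentile(c[:,0],[0,1,3]).round(4))
E
```

```text
t 2.86 p [ 0.5213 -0.3097  0.0034] f [ 0.33 -0.81 -0.04] w 0.0855 g 0.0
t 3.62 p [ 0.521  -0.3095  0.003 ] f [0.1  0.09 0.24] w 0.0003 g 0.0
t 4.36 p [ 0.5204 -0.3091  0.1189] f [-1.29 -0.27 -0.96] w -0.0001 g 0.0
t 6.24 p [ 0.39   -0.028   0.0374] f [-0.77  0.22  0.47] w 0.0003 g 0.0
[-0.19  0.34  2.17 -0.    0.63  1.19]
0Traceback (most recent call last):
  File "<stdin>", line 17, in <module>
    return _quantile_unchecked(
        a, q, axis, out, overwrite_input, method, keepdims, weights)
    return _ureduce(a,
                    func=_quantile_ureduce_func,
    ...<5 lines>...
                    overwrite_input=overwrite_input,
                    method=method)
    r = func(a, **kwargs)
    result = _quantile(arr,
                       quantiles=q,
    ...<2 lines>...
                       out=out,
                       weights=wgt)
    slices_having_nans = np.isnan(arr[-1, ...])
                                  ~~~^^^^^^^^^
IndexError: index -1 is out of bounds for axis 0 with size 0
```

View pics/w2.png

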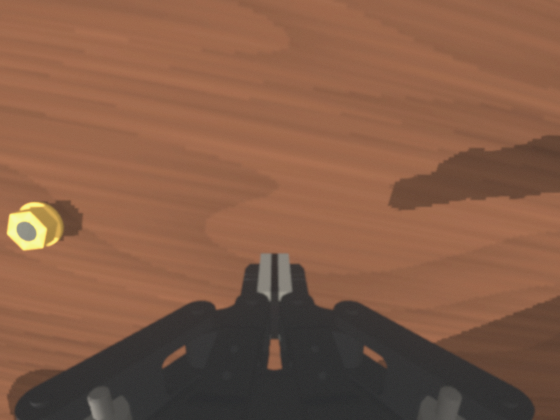

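The gripper shut on nothing (width 0), and the view shows empty fingers with nut_b at (35,228). I'll find out where the tool is before retrying.

```bash
python3 - <<'E'
from h import *
im,W=cloud('scene'); np.savez('scene2.npz',im=im,W=W); cv2.imwrite('pics/sc2.png',cv2.resize(im[180:350,100:400,::-1],None,fx=2.6,fy=2.6,interpolation=cv2.INTER_CUBIC))
an('tool',W,(.4,.68,-.35,-.28),.006,.03); an('handle',W,(.4,.68,-.35,-.28),.015,.03)
p=env.camera_params('wrist'); s=env.observe(); print('cam',-np.array(p['R']).T@p['t'], s['ee_pos'], np.array(p['R'])@s['ee_pos']+p['t'],p['fx'],p['fy'],p['cx'],p['cy'])
E
```

```text
tool 392 rect [ 565.8 -315. ] [ 40.3 232.3] 82.9 z [0.0087 0.015  0.021 ] mean [ 0.5387 -0.3111] yaw 0.008 lo [ 0.4495 -0.3493  0.0061] hi [ 0.6789 -0.3008  0.0226]
handle 195 rect [ 498.4 -311.2] [97.7 19.7] 0.9 z [0.0157 0.0188 0.0215] mean [ 0.4971 -0.3113] yaw 0.015 lo [ 0.4495 -0.3211  0.015 ] hi [ 0.5473 -0.3008  0.0226]
cam [ 0.46622601 -0.01274594  0.21886234] [ 0.39017744 -0.02790682  0.03776761] [9.07799129e-05 1.97288796e-02 1.96008422e-01] 318.8960441392875 318.8960441392875 274.1667106988769 208.50468185006451
```

View pics/sc2.png

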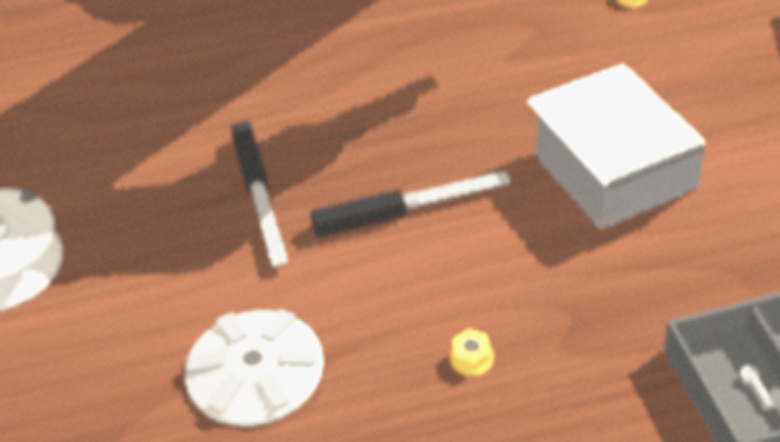

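The tool hasn't moved from (0.520,-0.311), so the fingers closed without touching it. I'll go back, look at the grasp pose before and after closing, and check the fingertip position against the cloud.

```bash
python3 - <<'E'
from h import *
im,W=cloud('wrist'); print('tips cloud here', W[250:275:4,268].round(3), W[250:275:4,283].round(3))
env.let_go()
env.move_l([.39,-.028,.12],rate=.2); env.reach([.521,-.3105,.07],ori(.014))
env.move_l([.521,-.3105,.003],rate=.1); s=st(); print(Rt.from_quat(s['tool_rot']).as_matrix().round(3))
a,_=env.grab_frame('wrist'); b,_=env.grab_frame('scene')
env.close_gripper(100); st()
c,_=env.grab_frame('wrist'); d,_=env.grab_frame('scene')
z=lambda m:cv2.resize(m[160:310,130:270],(400,300),interpolation=cv2.INTER_CUBIC)
r=lambda m:cv2.resize(m,(400,300))
cv2.imwrite('pics/g.png',np.vstack([np.hstack([r(a),z(b)]),np.hstack([r(c),z(d)])])[...,::-1])
E
```

```text
tips cloud here [[ 0.367 -0.028  0.002]
 [ 0.401 -0.023  0.081]
 [ 0.401 -0.023  0.085]
 [ 0.401 -0.023  0.089]
 [ 0.401 -0.023  0.094]
 [ 0.401 -0.023  0.097]
 [ 0.401 -0.023  0.1  ]] [[ 0.368 -0.039 -0.   ]
 [ 0.403 -0.03   0.081]
 [ 0.403 -0.029  0.086]
 [ 0.403 -0.029  0.09 ]
 [ 0.402 -0.029  0.093]
 [ 0.402 -0.029  0.095]
 [ 0.402 -0.029  0.1  ]]
t 9.81 p [ 0.5213 -0.3107  0.0035] f [-0.13  0.75  0.19] w 0.0855 g 0.0
[[ 1.     0.014  0.001]
 [ 0.014 -1.    -0.   ]
 [ 0.001  0.001 -1.   ]]
t 10.68 p [ 0.521  -0.3105  0.003 ] f [ 0.58 -0.48  1.01] w -0.0005 g 0.0
```

View pics/g.png

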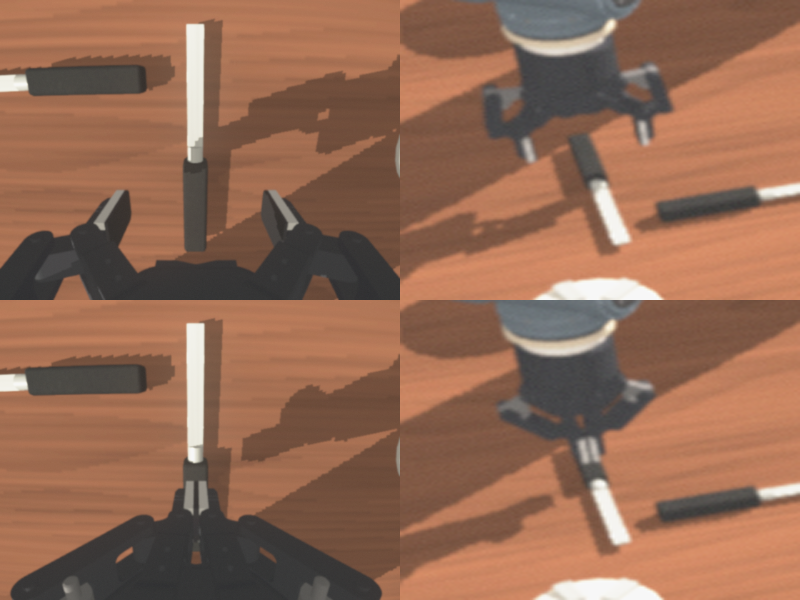

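The picture shows the shut fingers floating above the handle. In the cloud the fingertips sit about 41 mm higher than the reported TCP. I'll calibrate this offset by gently touching the handle top (20 mm high) with the shut fingers.

```bash
python3 - <<'E'
from h import *
im,W=cloud('wrist'); F=W[200:330,250:300].reshape(-1,3); F=F[(F[:,2]>.03)&(F[:,2]<.1)&(F[:,0]<.54)]; print('lowest finger pts',np.sort(F[:,2])[:5].round(4), 'y',np.median(F[:,1]).round(4),'xmax',np.percentile(F[:,0],95).round(4))
print(env.move_l([.521,-.3105,-.035],rate=.025,until_force=4)); s=st()
im,W=cloud('wrist');F=W[200:330,250:300].reshape(-1,3); F=F[(F[:,2]>.005)&(F[:,2]<.1)&(F[:,0]<.54)]; print(np.sort(F[:,2])[:5].round(4))
E
```

```text
lowest finger pts [0.045  0.0454 0.0457 0.0457 0.0458] y -0.3103 xmax 0.5344
True
t 11.71 p [ 0.521  -0.3105 -0.0175] f [-1.2  -0.45  6.85] w 0.0 g 3.1
[0.005  0.005  0.0051 0.0055 0.0057]
```

Contact came at reported z = -0.0175 on a 20 mm high handle, so the true tip is at reported z + 37.5 mm. I'll apply that and grip.

```bash
cat >> h.py <<'E'
DZ=.0375
def T(p): return np.array(p)-[0,0,DZ]   # true shut-tip position -> commanded
E
python3 - <<'E'
from h import *
env.move_l([.521,-.3105,.0],rate=.15); env.let_go()
print(env.move_l(T([.521,-.3105,.003]),rate=.08,until_force=6)); st()
env.close_gripper(100); s=st()
if s['width']>.015:
    env.move_l(T([.521,-.3105,.12]),rate=.2); st()
    env.reach(T(fx(-.115-.061-.05,0,.12)),ori(YF)); st()
    im,W=cloud('wrist'); cv2.imwrite('pics/w3.png',im[...,::-1])
    F=RF.inv().apply(W.reshape(-1,3)-FO)
    G=F[(abs(F[:,1])<.02)&(F[:,2]>.08)&(F[:,2]<.16)&(F[:,0]>-.24)]
    for a in np.arange(-.24,-.08,.01):
        k=G[(G[:,0]>=a)&(G[:,0]<a+.01)]
        if len(k): print(round(a,3),len(k),np.median(k,0).round(4),k[:,1].min().round(4),k[:,1].max().round(4),k[:,0].max().round(4))
    c=F[(F[:,2]>.05)&(F[:,2]<.07)]; an('cover',W,(.5,.75,-.1,.13),.05,.07); print('lip',len(c),np.percentile(c[:,0],[.2,1,3]).round(4),c[:,1].min(),c[:,1].max())
E
```

```text
False
t 13.39 p [ 0.5209 -0.3104 -0.0348] f [0.4  0.01 0.1 ] w 0.0852 g 0.0
t 14.02 p [ 0.5213 -0.3107 -0.0339] f [-1.64  0.74  4.57] w 0.0174 g 98.3
t 14.75 p [ 0.5204 -0.3101  0.0813] f [-1.2  -0.69 -1.42] w 0.0179 g 97.8
t 15.94 p [ 0.3904 -0.0283  0.0826] f [ 0.2  -0.91 -1.16] w 0.0175 g 97.8
-0.24 886 [-0.2343 -0.0006  0.1373] -0.0111 0.0098 -0.23
-0.23 1093 [-0.2249 -0.0006  0.1375] -0.0111 0.0097 -0.22
-0.22 3100 [-0.2138  0.0003  0.1377] -0.02 0.02 -0.21
-0.21 528 [-0.205  -0.0011  0.1324] -0.0067 0.0049 -0.2
-0.2 616 [-0.1955 -0.0007  0.1294] -0.0069 0.0051 -0.19
-0.19 618 [-0.185  -0.0011  0.1293] -0.0069 0.0051 -0.18
-0.18 640 [-0.1749 -0.0007  0.1293] -0.0067 0.005 -0.17
-0.17 667 [-0.1649 -0.0011  0.1293] -0.0069 0.0048 -0.16
-0.16 727 [-0.1551 -0.0011  0.1294] -0.007 0.0051 -0.1503
-0.15 778 [-0.1449 -0.0011  0.1294] -0.0068 0.005 -0.1402
-0.14 807 [-0.135  -0.0007  0.1294] -0.0067 0.0049 -0.13
-0.13 854 [-0.1249 -0.0007  0.1295] -0.0066 0.0051 -0.12
-0.12 744 [-0.1157 -0.0007  0.1294] -0.0065 0.005 -0.1109
cover 0Traceback (most recent call last):
  File "<stdin>", line 14, in <module>
    return _quantile_unchecked(
        a, q, axis, out, overwrite_input, method, keepdims, weights)
    return _ureduce(a,
                    func=_quantile_ureduce_func,
    ...<5 lines>...
                    overwrite_input=overwrite_input,
                    method=method)
    r = func(a, **kwargs)
    result = _quantile(arr,
                       quantiles=q,
    ...<2 lines>...
                       out=out,
                       weights=wgt)
    slices_having_nans = np.isnan(arr[-1, ...])
                                  ~~~^^^^^^^^^
IndexError: index -1 is out of bounds for axis 0 with size 0
```

The tool is held level: blade top 9.4 mm above the tip reference, blade end at fixture x = -0.111 as planned. Next come the insertion and the prying arc.

```bash
python3 - <<'E'
from h import *
def tip(x,z): return T(fx(x-.115,.001,z-.0073))   # blade end centre in fixture x,z
env.move_l(tip(-.111,.044),rate=.15)
print('ins contact',env.move_l(tip(-.062,.044),rate=.06,until_force=5)); st()
for th in np.linspace(0,1.95,12):
    r=np.interp(th,[0,.5],[.116,.106]); off=.002
    env.move_l(tip(.055-r*np.cos(th)-off*np.sin(th)*0, .054+r*np.sin(th)-off*np.cos(th)),rate=.09)
    f=RF.inv().apply(env.observe()['ft_force']); print(round(th,2),f.round(1),end=' ')
s=st()
im,W=cloud('scene'); cv2.imwrite('pics/sc3.png',cv2.resize(im[60:340,180:460,::-1],(600,600),interpolation=cv2.INTER_CUBIC))
E
```

```text
ins contact False
t 17.67 p [ 0.4369 -0.0172 -0.0009] f [ 0.36  0.21 -1.36] w 0.0178 g 97.8
0.0 [-0.7 -0.4 -1.2] 0.18 [ 0.3 -0.4 -0.9] 0.35 [-0.6  0.  -1.1] 0.53 [-0.3 -0.5 -1.3] 0.71 [-1.  -0.3 -0.3] 0.89 [-0.4 -0.9 -1. ] 1.06 [ 0.2 -0.3 -0.3] 1.24 [-0.7  0.2 -1.7] 1.42 [ 0.1  1.1 -1.4] 1.6 [ 0.   0.1 -0.9] 1.77 [ 0.1  0.6 -1. ] 1.95 [ 0.  -0.5 -1.8] t 21.9 p [0.5904 0.013  0.1082] f [ 0.12 -0.49 -1.79] w 0.0176 g 98.2
```

View pics/sc3.png

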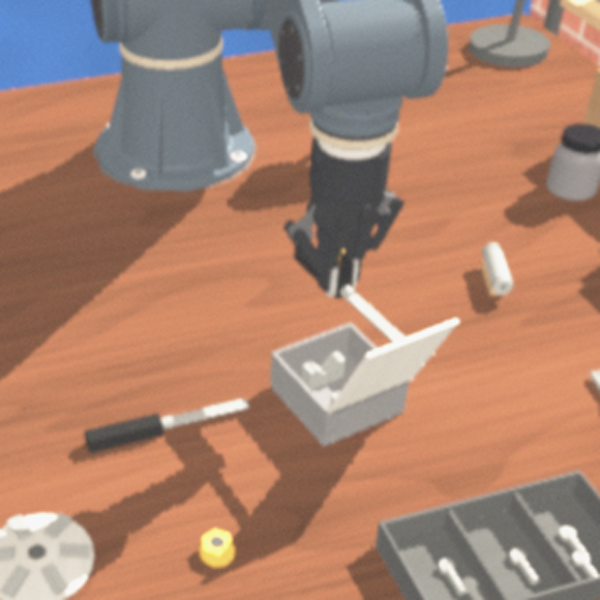

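The cover now leans back past upright (plate at (400,360)), with the cradle open and the blade still touching it. Next I'll retreat, lay the tool down, then inspect the box and the shaft with the wrist camera.

```bash
python3 - <<'E'
from h import *
s=env.observe(); p=s['ee_pos']
env.move_l(p+RF.apply([-.08,0,.02]),rate=.2)
env.reach(T([.42,-.11,.05]),ori(0.0))
print('touch',env.move_l(T([.42,-.11,.001]),rate=.05,until_force=5)); st()
env.let_go(); env.wait(.2); st()
env.move_l(T([.42,-.11,.10]),rate=.25)
env.reach(T(fx(-.06,0,.19)),ori(YF))
im,W=cloud('wrist'); np.savez('wf.npz',im=im,W=W); cv2.imwrite('pics/w4.png',im[...,::-1])
env.reach(T([.40,.32,.16]),ori(-.32)); st()
im,W=cloud('wrist'); np.savez('ws.npz',im=im,W=W)
an('shaft',W,(.38,.56,.22,.38),.018,.05); an('shafttop',W,(.38,.56,.22,.38),.030,.05)
im,W=cloud('scene'); an('tool',W,(.33,.57,-.16,-.06),.006,.04)
E
```

```text
touch True
t 24.15 p [ 0.4196 -0.1099 -0.034 ] f [-0.89  0.27  9.75] w 0.0175 g 99.6
t 25.02 p [ 0.4193 -0.1097 -0.0342] f [-0.03 -0.49  0.38] w 0.0852 g 0.0
t 27.73 p [0.4006 0.3192 0.1225] f [ 0.05 -0.58  0.48] w 0.0855 g 0.0
shaft 2827 rect [468.6 297.2] [24.2 79.9] 71.0 z [0.0264 0.0335 0.0356] mean [0.4703 0.2966] yaw -0.324 lo [0.4279 0.2742 0.0222] hi [0.5092 0.3202 0.0373]
shafttop 2352 rect [468.6 296.9] [20.6 79.6] 71.0 z [0.0306 0.0339 0.0357] mean [0.47   0.2966] yaw -0.334 lo [0.4283 0.2757 0.03  ] hi [0.5092 0.3188 0.0373]
tool 313 rect [ 442.1 -111.1] [185.5  20.7] 0.4 z [0.0084 0.0144 0.0207] mean [ 0.4345 -0.1123] yaw 0.01 lo [ 0.3494 -0.1219  0.0062] hi [ 0.5349 -0.101   0.023 ]
```

View pics/w4.png

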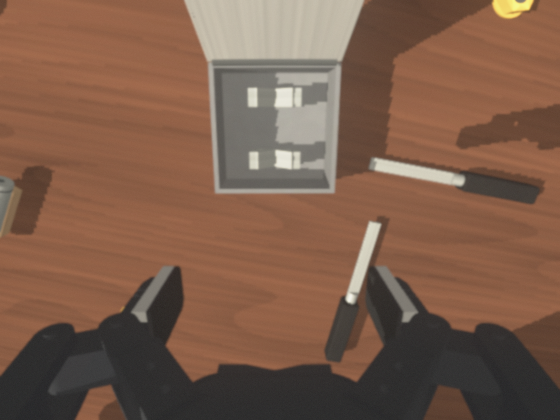

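The wrist view shows the open box at rows 60-190, columns 210-340, with V supports at (275,97) and (275,160). Tool A lies at (355,290) and B at (455,180). I'll refine the box centre from this cloud and pick up the shaft.

```bash
python3 - <<'E'
from h import *
W=np.load('wf.npz')['W']
P=W[55:200,200:350].reshape(-1,3); F=RF.inv().apply(P-FO)
rim=F[(F[:,2]>.046)&(F[:,2]<.056)&(F[:,0]<.057)&(abs(F[:,0])<.07)&(abs(F[:,1])<.07)]
r=cv2.minAreaRect((rim[:,:2]*1000).astype(np.float32)); print('rim',len(rim),np.round(r,1) if 0 else r, np.median(rim[:,2]))
for x0,x1 in((-.036,-.02),(.02,.036)):
    for sg in(1,-1):
        k=F[(F[:,0]>x0+.002)&(F[:,0]<x1-.002)&(sg*F[:,1]>.004)&(sg*F[:,1]<.022)&(F[:,2]>.018)&(F[:,2]<.05)]
        if len(k)>10: print(x0,sg,len(k),'y0',np.median(k[:,1]-sg*(k[:,2]-.021)).round(4),'slope',np.polyfit(k[:,1],k[:,2],1).round(3))
c=[.4686,.297]
env.reach(T([*c,.08]),ori(-.3316))
print(env.move_l(T([*c,.006]),rate=.1,until_force=6)); st()
env.close_gripper(60); s=st()
if s['width']>.018:
    env.move_l(T([*c,.11]),rate=.15); st()
E
```

```text
rim 2601 ((-1.3469924926757812, -0.12244415283203125), (111.08415222167969, 108.83829498291016), 0.22666652500629425) 0.052462573639014375
-0.036 1 264 y0 -0.0005 slope [0.427 0.027]
-0.036 -1 253 y0 -0.0003 slope [-0.546  0.025]
0.02 1 292 y0 -0.0007 slope [0.544 0.026]
0.02 -1 282 y0 -0.0001 slope [-0.632  0.025]
False
t 29.23 p [ 0.469   0.2973 -0.0309] f [-0.08 -0.1  -1.22] w 0.0851 g 0.0
t 29.83 p [ 0.4687  0.297  -0.0312] f [-0.54 -1.09  4.54] w 0.022 g 58.5
t 30.68 p [0.468  0.2967 0.0715] f [ 0.11  0.64 -3.85] w 0.0225 g 58.8
```

The shaft is held (width 22 mm, weight 2.8 N plus noise). The box centre is refined to a -1.2 mm x and -0.4 mm y correction. I'll carry the shaft over and lower it gently.

```bash
cat >> h.py <<'E'
YS=.199
def seat(dx,dy,z): return T(fx(-.001+dx,-.0004+dy,z))
def fF():
    a=[]
    for _ in range(6): a.append(env.observe()['ft_force']); env.wait(.03)
    return RF.inv().apply(np.mean(a,0)).round(2)
E
python3 - <<'E'
from h import *
env.reach(seat(-.06,0,.12),ori(YS))
im,W=cloud('wrist'); F=RF.inv().apply(W.reshape(-1,3)-fx(-.001,-.0004,0))
k=F[(abs(F[:,1])<.02)&(F[:,0]>-.11)&(F[:,0]<0)&(F[:,2]>.12)&(F[:,2]<.156)]
print('shaft front end x (expect -.02)',len(k),np.percentile(k[:,0],[1,50,95,99,100]).round(4),'z',np.percentile(k[:,2],[50,95]).round(4),'y',np.median(k[k[:,0]>-.045][:,1]).round(4))
env.move_l(seat(0,0,.12),rate=.15)
env.move_l(seat(0,0,.036),rate=.1); st(); print('free',fF())
print(env.move_l(seat(0,0,.012),rate=.02,until_force=9)); st(); print(fF())
E
```

```text
shaft front end x (expect -.02) 10283 [-0.0949 -0.0487 -0.0203 -0.02   -0.0195] z [0.1465 0.1493] y 0.0009
t 33.43 p [ 0.6108  0.0155 -0.0009] f [-0.71  0.08 -2.57] w 0.022 g 58.8
free [ 0.07 -0.12 -3.01]
True
t 34.39 p [ 0.6102  0.0157 -0.0158] f [-1.11  0.63  5.98] w 0.022 g 59.7
[-0.91  0.84  5.89]
```

Contact came at true tip z = 21.7 mm (21.5 expected), and the shaft's end is where planned. Next I'll press to about 15 N and balance the sideways force.

```bash
python3 - <<'E'
from h import *
q=RF.inv().apply(env.observe()['ee_pos']-FO); z=.0217; dy=0.
for i in range(14):
    f=fF(); print(i,round(z,4),round(dy,4),f, RF.inv().apply(env.observe()['ee_pos']-seat(0,0,0)).round(4))
    if abs(f[2]-14)<2.5 and abs(f[1]+.1)<1: break
    z-=np.clip((14-f[2])*.00007,-.0006,.0006)
    if abs(f[1]+.1)>.8: dy+=np.clip(f[1]*.0002,-.0004,.0004)
    env.move_l(seat(0,dy,z),ori(YS),rate=.01)
st()
E
```

```text
0 0.0217 0.0 [-1.21  0.94  5.8 ] [-0.0001  0.0001  0.0217]
1 0.0211 0.0002 [-4.16  0.6   6.89] [0.     0.0001 0.0217]
2 0.0206 0.0002 [-6.51  0.81 12.61] [0.     0.0002 0.0216]
t 35.69 p [ 0.6103  0.0157 -0.0159] f [-6.83  0.26 11.61] w 0.0225 g 60.5
```

```bash
python3 - <<'E'
from h import *
z=.0204
for dx,dy in ((-.0004,.0002),(-.0004,.0010),(-.0004,-.0006),(-.0004,.0006),(-.0004,-.0002),(-.0004,.0002)):
    env.move_l(seat(dx,dy,z),ori(YS),rate=.01); f=fF(); s=env.observe()
    print(dx,dy,f,RF.inv().apply(s['ee_pos']-seat(0,0,0)).round(4),s['wrist_torque'].round(2))
st()
im,W=cloud('wrist'); np.savez('we.npz',im=im,W=W); cv2.imwrite('pics/w5.png',im[...,::-1])
F=RF.inv().apply(W.reshape(-1,3)-FO); k=F[(abs(F[:,1])<.015)&(F[:,0]>.013)&(F[:,0]<.045)&(F[:,2]>.03)&(F[:,2]<.06)]
print(len(k),'end x',np.percentile(k[:,0],98).round(4)); 
for a in(.015,.025,.032):
    m=k[(k[:,0]>a)&(k[:,0]<a+.006)]
    if len(m)>5: print(a,len(m),'top z',np.percentile(m[:,2],95).round(4),'y',((np.percentile(m[:,1],2)+np.percentile(m[:,1],98))/2).round(4))
E
```

```text
-0.0004 0.0002 [-4.93  1.28 13.34] [0.     0.0001 0.0216] [ 0.04  0.86 -0.1 ]
-0.0004 0.001 [-5.48 -3.57 12.38] [0.0001 0.0002 0.0216] [-0.77  0.8  -0.06]
-0.0004 -0.0006 [-4.98  6.01 13.37] [0.     0.0001 0.0216] [ 0.89  0.92 -0.05]
-0.0004 0.0006 [-5.42 -1.32 12.27] [0.     0.0001 0.0216] [-0.34  0.83 -0.13]
-0.0004 -0.0002 [-4.52  3.79 13.39] [0.0001 0.0001 0.0216] [ 0.46  0.9  -0.08]
-0.0004 0.0002 [-5.41  0.98 12.99] [0.     0.0001 0.0216] [-0.01  0.87 -0.08]
t 38.47 p [ 0.6103  0.0156 -0.0159] f [-4.03 -0.97 12.48] w 0.0221 g 60.3
4489 end x 0.0391
0.015 819 top z 0.0507 y 0.0001
0.025 956 top z 0.0506 y 0.0001
0.032 946 top z 0.0508 y -0.0
```

View pics/w5.png

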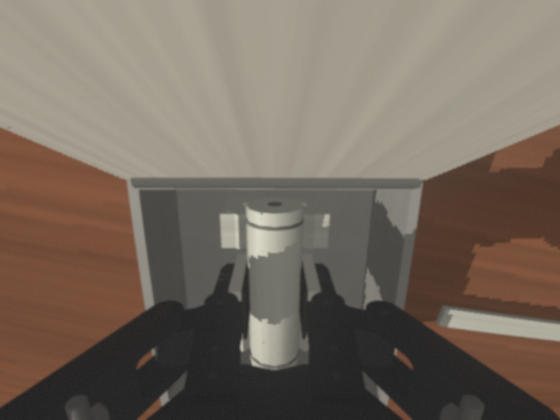

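The shaft lies centred in the V: its axis is level at y = 0 and its top is 50.7 mm high against 50 nominal. It didn't move under ±6 N sideways, so it bears on both faces. One last trim, then hand in.

```bash
python3 - <<'E'
from h import *
env.move_l(seat(-.0007,.0003,.0201),ori(YS),rate=.01); env.wait(.3); print(fF()); st()
print(env.sign_off())
E
```

```text
[-4.88  1.37 14.87]
t 39.27 p [ 0.6103  0.0157 -0.0159] f [-5.09  0.42 14.87] w 0.0222 g 60.7
the job is handed in; nothing more can be done
None
```

I handed the job in at 39.3 s of the 67 s limit: the cover leans back past upright, the tool lies on the bench, and the shaft is held centred in the V at about 15 N. The hand-in call did not return a verdict.

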